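# Draw the bottom cork board from the feed rack to the length stop

### The job

Take the bottom cork board by its blue pull block and draw it slowly, flat on the runway, right out from under the stack, then slide it straight on until it rests square against the sliding length stop and let go. The stop is only held by friction and is already set, so feel for it and do not push it along. Leave the upper board, the pad case and the grease pot standing upright in the rack, take nothing off the stack, and leave the other things on the bench alone.

Things in the scene. Friction and masses are not known exactly. Their poses are not given: they have to be found in the camera images.
- rack: Feed rack fixed to the bench: plywood base plate 390 x 100 x 8 mm, from 120 behind the origin (+x) to 270 ahead (-x). Origin: bench height, centre line, rear face of the dark steel gate. -x is the way the board is drawn along the runway, z up. The stack stands behind the gate between side walls 68 apart, 26 high.
- gate (a point): Middle of the opening under the gate, 12 mm above the bench. Gate 8 thick, 4 either side of this point in x, 88 wide, up to 40 above the base plate's top. Opening 13 high (above the plate's top), 64 wide: only the bottom board passes, the gate holds back the rest. The stack settles 10 mm when the board leaves it. Axes as the rack.
- runway (a point): Point on the runway's surface, 214 mm ahead of the rack's origin: middle of the range where the length stop's face can be, 188 to 240 ahead of the origin; its true place is NOT reported. Stop: aluminium block 74 wide, 26 long, 23 high, two red knobs on top, red face to the gate. Held by friction; slips if pushed with about 9 N; must not shift 3 mm.
- pull (a point): Centre of the blue pull block on the bottom cork board, 18 wide (y), 24 long (x), 44 high (mm); grip it across its width. The point is 40 above the bench, 22 above the board's top. -x is the way to draw, z up. Starts 27 to 39 ahead of the rack's origin. Drawing takes about 3 to 10 N under the stack, below 4 N once clear.
- board_mid (a point): Centre of the bottom cork board: plywood faced with cork, 165 long (x), 60 wide (y), 10 thick (mm), about 0.22 kg. Front edge 82.5 ahead of this point (-x) and 27 ahead of the pull block's centre; rear edge 82.5 behind. It is clear of the stack when its rear edge has passed the gate. Axes as pull.
- upper (a point): Centre of the upper cork board, 108 x 60 x 10, 0.15 kg, lying on the bottom board behind the gate.
- case (a point): Centre of the green pad case with white lid, 104 x 60 x 22, about 0.25 kg, lying on the upper board.
- tin_mid (a point): Centre of the small closed white grease pot with red lid, 44 dia x 36 high, 0.06 kg, standing on the pad case.
- pad_jar: Bystander: amber glass jar with steel cap, 56 dia x 65 (mm), to be left alone; origin at its underside.
- driver: Bystander: screwdriver with coloured handle, 170 long (mm), to be left alone; origin at its underside.
- mallet: Bystander: small hammer, about 250 long (mm), to be left alone; origin at its underside.
- cork_block: Bystander: cork block 70 x 45 x 30 (mm), to be left alone; origin at its underside.
- burner: Bystander: small steel spirit burner, 64 dia x 72 (mm), to be left alone; origin at its underside.
- marker: Bystander: white marker with red cap, 22 dia x 100, standing (mm), to be left alone; origin at its underside.
- clarinet: Bystander: black clarinet joint, 29 dia x 266, lying in a wooden cradle (mm), to be left alone; origin at its underside.

How it is judged (in metres and radians):
On the way, in this order (a step that is already met when the one before it is completed fails the run):
1. the board is drawn clear of the stack (rear edge past the gate, still on the runway) (x of pull in the frame of rack below -0.148 m and z of pull in the frame of rack between 0.034 and 0.048 m), for 0.1 s.
2. the board's front edge is within 2.5 mm of the length stop's face (x of stop_c0 in the frame of pull above -0.0425 m and x of pull in the frame of rack below -0.148 m), for 0.2 s.
At the end, for the whole second after the job is handed in: Board flat on the runway, clear of the stack, within 10 mm of the centre line, 4.6 deg of square and 2.5 mm of the stop; stop less than 3 mm off its setting; upper board and case level (4.6 deg) behind the gate, case within 15 mm of centre; grease pot upright (7 deg) on the case (all of step 2 and y of pull in the frame of rack between -0.01 and 0.01 m and angle between pull's own z axis and vertical below 0.04 rad and angle between the x axis of pull and the x axis of rack, either way round below 0.08 rad and z of pull in the frame of rack between 0.036 and 0.044 m and x of case in the frame of rack between 0.035 and 0.09 m and y of case in the frame of rack between -0.015 and 0.015 m and z of case in the frame of rack between 0.022 and 0.037 m and x of upper in the frame of rack between 0.04 and 0.09 m and z of upper in the frame of rack between 0.008 and 0.018 m and angle between case's own z axis and vertical below 0.08 rad and angle between tin_mid's own z axis and vertical below 0.12 rad and z of tin_mid in the frame of case between 0.024 and 0.034 m and distance of stop_c0 from where it was at the start of the episode below 0.003 m); the robot touches nothing.
It fails at once if the length stop is pushed 3 mm or more from its setting (distance of stop_c0 from where it was at the start of the episode above 0.003 m).
It fails at once if the stack is toppled (pad case or grease pot tilts more than 20 degrees) (angle between any of case, tin_mid's own z axis and vertical above 0.35 rad).
It fails at once if the stack is lifted (upper board, pad case or grease pot raised more than 12 mm) (height (world z) of upper above 0.035 m or height (world z) of case above 0.051 m or height (world z) of tin_mid above 0.08 m).
It fails at once if the bottom board is lifted off the runway by more than 10 mm (height (world z) of pull above 0.05 m).
It fails at once if another thing on the bench is moved more than 20 mm (distance of any of pad_jar, driver, mallet, cork_block, burner, marker, clarinet from where it was at the start of the episode above 0.02 m).
It also fails if it takes over 42 s, if anything falls off the work surface, if the arm or the gripper's body presses on something with over 40 N, if the wrist force passes 120 N, or if a joint passes its speed limit or range.

### The arm

A 6-joint arm with a two-finger parallel gripper is mounted at the origin on the work surface. World frame = base frame: x ahead of the robot, y to its left, z up, the work surface at z = 0. Lengths are in mm, angles in rad, forces in N, time in s.
With the tool pointing down it reaches from about 350 to 775 mm from the base axis. Payload 5.5 kg.
Tool frame: the origin (TCP) lies between the finger pads; the fingertips stand 19 mm ahead of it and the grasp point (between the pads) is the TCP; z points along the fingers, y is the direction in which the jaws open and shut (so a half turn about z gives the same grasp; the last joint's range is limited). The gripper opens to 85 mm and grips with 20 to 120 N. Pads are 22 mm wide; open, the fingers measure 114 mm over their backs; the gripper's body (76 mm by 85 mm) begins 54 mm behind the grasp point. The pads swing forward as they close: fully open they stand 13 mm farther back than shut.
Start: joints at [1.053, 0.313, 0.046, 1.304, 0, 1.431], TCP at [212.132, 534.484, 218.523] pointing down, gripper open.
Joint ranges: [-2.76, 2.76], [-0.86, 1.69], [-1.03, 1.26], [-2.2, 2.34], [-1.47, 1.5], [-3.14, 3.14]. Speed limits (rad/s): [2.57, 2.57, 3.14, 3.14, 3.14, 3.14].

### API

Orientations are given as a unit quaternion [x, y, z, w].
In Python, from bench import get_state, snapshot, bot gives the robot as it stands.
- The arm moves only by the tool play_rows, never from a script. Its argument "plan" is a list of rows, each an object of numbers: "tx", "ty", "tz": the shift along the tool's x, y, z in mm; "wx", "wy", "wz": the turn, a rotation vector about the tool's x, y, z in rad. A call has 1 to 10 rows; each row shifts and turns the commanded pose from where the row before left it, along the tool's axes as they then stand; what a row does not reach is not made up. A row lasts 1/8 s, in which the tool goes at most 62.5 mm and 10.7 degrees, less where a joint would pass 70% of its speed; a pose out of reach is approached as far as the arm can. A call with a gripper value outside its range is refused whole. "claw" is the opening, from -1 (shut) to 1 (fully open), set as the call begins (left out, the last holds). The fingers move at their own pace and stop on an object; the grip force is fixed at half the most. Time passes only in rows, so rows that do not move let the fingers close. It gives the time, the measured TCP pose, the force and the opening at its end, in the units of the state.
- get_state(): the state, without advancing time (a new reading comes with each control period).
- snapshot(name): name is "scene" or "side" or "wrist"; returns a dict with "pixels" (420x560x3 uint8, red, green, blue), "fx", "fy", "cx", "cy" (pixels), "xyz" and "rotation" of the camera in the world; the wrist camera has in their place "T_tool_cam" (4x4, takes a point from camera to tool coordinates, whose origin is the TCP and whose axes are the flange's). Camera axes: x right, y up, looking along -z (the intrinsics and any distortion apply to the point x, -y, -z); pixel columns grow to the right and rows downward; lengths in mm; the calibration is good to about 2 mm. The wrist camera is an equidistant fisheye: a pixel r from the principal point sees the ray r / f radians off the axis. A picture is of the moment at which its call begins: read the wrist's pose just before it. There is no depth.
- bot.sign_off(): hands the job in, once; it reports no verdict.
The state is a dict: "t": time; "joints": joint angles; "qvel": joint speeds; "joint_torque": joint torques, N m; "position": TCP position; "ee_rot": TCP orientation; "ft_force": force on the tool from outside, world axes, zero at the start; "torque": the same for the moment, N m; "gripper_width": finger opening in mm.
Only numpy, scipy, OpenCV 4.12 (cv2) and the standard library are available. Lean on these libraries where they do the work, as an engineer would, in place of code of your own. Each camera call takes 0.05 s, during which the arm holds its last target.

## Working session

There is one attempt and no reset: what is moved stays moved. The work goes in short steps, Python scripts to look and compute and a tool call to move; the robot and the scene stay as the last step left them, time stands still between calls to the robot, and variables do not carry over. Pictures are saved under pics/ and viewed, and the job is handed in when it is done.

Besides the shell and the picture viewer there is one more tool, called by a JSON object that holds its "fn" and its "kwargs", one argument or row to a line. play_rows: Moves the arm, as the interface text tells. Its arguments: {"type":"object","properties":{"plan":{"type":"array","items":{"type":"object","properties":{"tx":{"type":"number"},"ty":{"type":"number"},"tz":{"type":"number"},"wx":{"type":"number"},"wy":{"type":"number"},"wz":{"type":"number"}}}},"claw":{"type":"number"}},"required":["plan"]}

```bash
mkdir -p pics; ls; python3 - <<'E'
from bench import get_state, snapshot, bot
import cv2,json
print(get_state())
for n in ["scene","side","wrist"]:
    s=snapshot(n); cv2.imwrite(f"pics/{n}0.png",s["pixels"][:,:,::-1])
    print({k:v for k,v in s.items() if k!="pixels"})
E
```

```text
pics
{'t': 0.0, 'joints': array([1.05341098e+00, 3.14029049e-01, 4.49614298e-02, 1.30361741e+00,
       4.14595252e-06, 1.43122682e+00]), 'qvel': array([ 0.00037393, -0.00079437, -0.00088679,  0.00118354, -0.0011513 ,
       -0.00066836]), 'joint_torque': array([-1.34013961e-03, -4.80624104e+01,  2.98534709e+01,  1.92736799e-02,
       -1.29316477e-04,  2.66715222e-05]), 'position': array([211.82864527, 533.96646986, 217.58543934]), 'ee_rot': array([ 1.87786272e-01,  9.82209461e-01, -8.93192839e-04, -3.06612112e-04]), 'ft_force': array([-0.22697178, -0.69931714, -0.17212836]), 'torque': array([-0.01970795,  0.00856102, -0.00496373]), 'gripper_width': 85.28792367816915}
{'fx': 501.40570776003176, 'fy': 501.40570776003176, 'cx': 280.1229468229209, 'cy': 206.42755686448353, 'xyz': array([1529.97668561, -407.8540099 ,  878.51957267]), 'rotation': array([0.36805708, 0.23903853, 0.503434  , 0.74427735])}
{'fx': 525.5632872536352, 'fy': 525.5632872536352, 'cx': 272.7795502707886, 'cy': 211.0349913982885, 'xyz': array([ 398.19252372, 1069.96764885, 1312.26630229]), 'rotation': array([-0.02661343,  0.35626746,  0.93108912, -0.0737447 ])}
{'fx': 325.19226210127806, 'fy': 325.19226210127806, 'cx': 277.38944916517715, 'cy': 210.9234341318168, 'T_tool_cam': array([[ 2.62231917e-04,  9.55966101e-01,  2.93476991e-01,
         7.61496400e+01],
       [ 9.99999677e-01, -2.75664455e-05, -8.03740162e-04,
        -6.58377438e-01],
       [-7.60258232e-04,  2.93477107e-01, -9.55965799e-01,
        -1.55380800e+02],
       [ 0.00000000e+00,  0.00000000e+00,  0.00000000e+00,
         1.00000000e+00]])}
```

View pics/scene0.png

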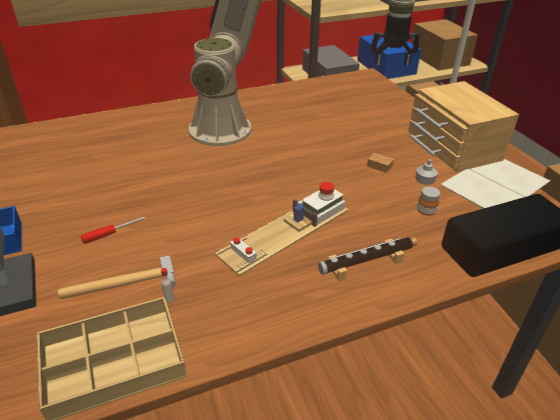

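View pics/side0.png

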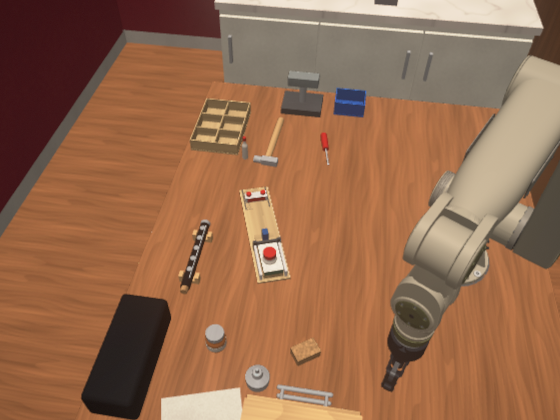

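View pics/wrist0.png

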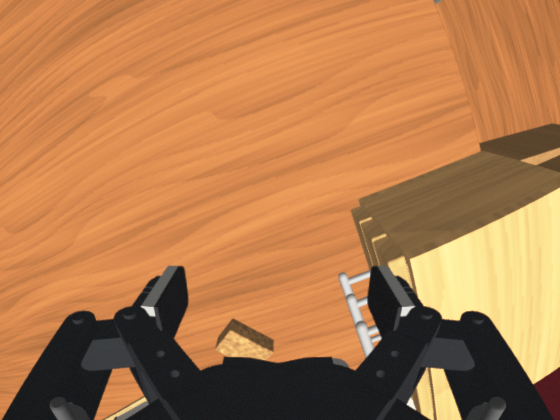

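The scene view shows the rack running from about (235,265) at the stop end to (335,205) at the stack, with the blue block near (298,212). The side view has the rack between (257,190) and (272,278), with the block at (265,234). I'll zoom in on both.

```bash
python3 - <<'E'
import cv2
a=cv2.imread("pics/scene0.png")[170:280,205:360]; cv2.imwrite("pics/sz.png",cv2.resize(a,None,fx=5,fy=5,interpolation=cv2.INTER_CUBIC))
a=cv2.imread("pics/side0.png")[180:285,215:315]; cv2.imwrite("pics/dz.png",cv2.resize(a,None,fx=5.5,fy=5.5,interpolation=cv2.INTER_CUBIC))
E
```

```text
(no output)
```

View pics/sz.png

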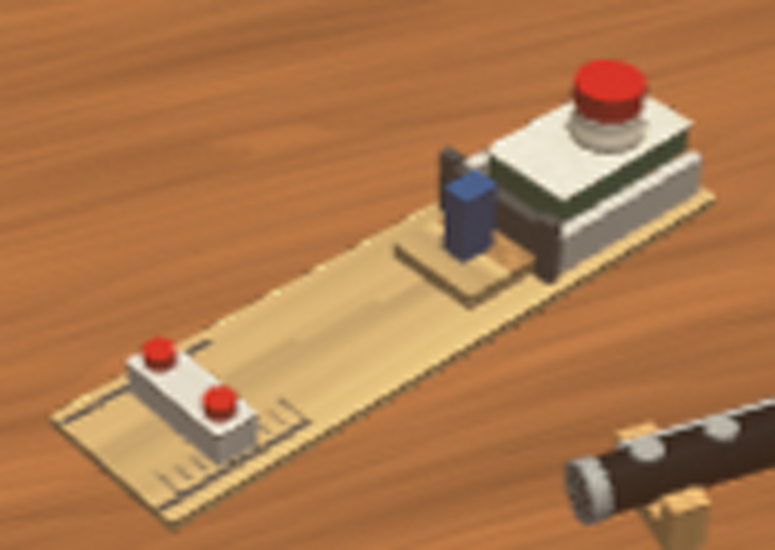

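View pics/dz.png

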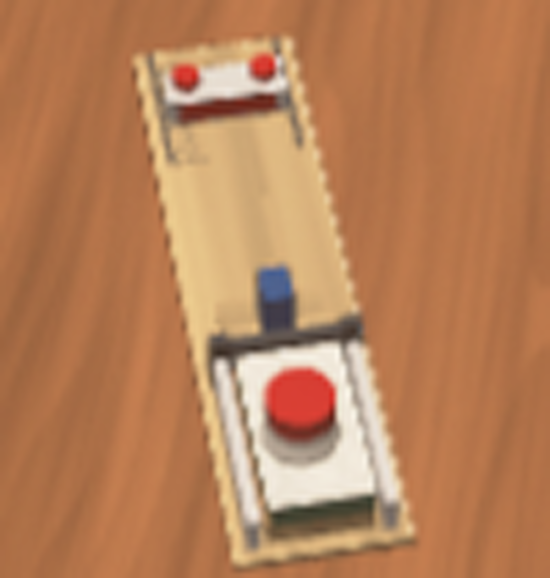

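```bash
cat > h.py <<'E'
import numpy as np, cv2
from scipy.spatial.transform import Rotation as R
from scipy.optimize import least_squares
CAM={'scene':(501.40570776,280.1229468,206.42755686,[1529.97668561,-407.8540099,878.51957267],[0.36805708,0.23903853,0.503434,0.74427735]),
'side':(525.5632872536,272.77955,211.03499,[398.19252372,1069.96764885,1312.26630229],[-0.02661343,0.35626746,0.93108912,-0.0737447])}
def proj(c,P):
    f,cx,cy,t,q=CAM[c]; p=R.from_quat(q).inv().apply(np.atleast_2d(P)-t)
    return np.c_[cx+f*p[:,0]/-p[:,2], cy-f*p[:,1]/-p[:,2]]
def rack2w(r,P):
    P=np.atleast_2d(np.array(P,float)); c,s=np.cos(r[2]),np.sin(r[2])
    return np.c_[r[0]+c*P[:,0]-s*P[:,1], r[1]+s*P[:,0]+c*P[:,1], P[:,2]]
def zs(p): p=np.array(p,float); return np.c_[205+(p[:,0]+.5)/5-.5,170+(p[:,1]+.5)/5-.5]
def zd(p): p=np.array(p,float); return np.c_[215+(p[:,0]+.5)/5.5-.5,180+(p[:,1]+.5)/5.5-.5]
E
cat > fit.py <<'E'
from h import *
SP=[[-270,50,8],[-270,-50,8],[120,-50,8],[-4,-44,48],[-4,44,48]]; SI=zs([[52,420],[172,517],[713,195],[535,218],[447,150]])
DP=[[-270,-50,8],[-270,50,8],[120,50,8],[120,-50,8]]; DI=zd([[137,55],[292,38],[412,538],[235,565]])
f=lambda r:np.r_[(proj('scene',rack2w(r,SP))-SI).ravel(),(proj('side',rack2w(r,DP))-DI).ravel()]
best=min((least_squares(f,[x,y,th]) for x in(500,) for y in(0,200) for th in(1,2,3)),key=lambda s:s.cost)
r=best.x; print(r,np.degrees(r[2]),f(r).round(1))
# pull block: top corners centre & stop
g=lambda p:np.r_[(proj('scene',rack2w(r,[[p[0],p[1],62]]))-zs([[471,186]])).ravel(),(proj('side',rack2w(r,[[p[0],p[1],62]]))-zd([[274,281]])).ravel()]
s=least_squares(g,[-33,0]); print('block',s.x,s.fun, rack2w(r,[[*s.x,40]]))
# stop top corners (31 high): scene rear-face?
for nm,q in dict(k=[[-214,0,31]]).items(): pass
# stop: fit x from face centre bottom
CP=lambda x,y:[[x-26,37+y,31],[x,-37+y,31],[x-26,-37+y,31]]
h=lambda p:np.r_[(proj('scene',rack2w(r,CP(*p)))-zs([[128,365],[255,412],[222,438]])).ravel(),
 (proj('side',rack2w(r,[[p[0]-26,-37+p[1],31],[p[0]-26,37+p[1],31],[p[0],37+p[1],31],[p[0],-37+p[1],31]]))-zd([[165,78],[275,63],[283,92],[172,107]])).ravel()]
s=least_squares(h,[-214,0]); print('stop',s.x,s.fun.round(1))
E
python3 fit.py
```

```text
[570.57367638  71.44704549   1.91324506] 109.62086702589572 [-1.2 -1.6 -0.6  0.6  0.3 -0.4  4.1  0.9 -1.  -0.7 -0.6 -0.3 -0.3 -0.9
  1.  -0.7  0.3 -0.5]
block [-27.7411053   -3.47569739] [ 0.06371994 -0.37424614 -0.1911322  -0.25909199] [[583.16287272  46.48384195  40.        ]]
stop [-202.52280115   -2.25702532] [ 0.  -1.5  1.4 -0.4 -0.2 -0.7 -1.1 -1.   0.5 -1.1  0.4 -0.9 -1.2 -0.7]
```

```bash
sed -i 's/,\[-4,-44,48\]//; s/,\[535,218\]//' fit.py; python3 fit.py
```

```text
[571.7068828   73.03174744   1.91101974] 109.4933654276904 [-0.5 -1.6 -0.   0.6  1.  -0.3 -0.3 -0.6 -0.8 -0.  -0.5 -0.6  0.5 -0.2
 -0.3 -0.1]
block [-28.84902048  -1.94035761] [ 0.06371963 -0.37424644 -0.19113173 -0.25909199] [[583.16287127  46.48384171  40.        ]]
stop [-203.61274351   -1.14650261] [ 0.  -1.5  1.4 -0.3 -0.3 -0.7 -1.  -1.   0.5 -1.1  0.4 -0.9 -1.2 -0.7]
```

{"fn": "play_rows", "kwargs": {
  "plan": [
    {"tx": -52.5, "ty": -31.6},
    {"tx": -52.5, "ty": -31.6},
    {"tx": -52.5, "ty": -31.6},
    {"tx": -52.5, "ty": -31.6},
    {"tx": -52.5, "ty": -31.6},
    {"tx": -52.5, "ty": -31.6},
    {"tx": -52.5, "ty": -31.6},
    {"tx": -52.5, "ty": -31.6},
    {"tx": -52.5, "ty": -31.6},
    {"tx": -52.5, "ty": -31.6}
  ],
  "claw": 1
}}

```text
validation failed for argument at $.pl...
```

{"fn": "play_rows", "kwargs": {
  "plan": [
    {"wz": 0.17},
    {"wz": 0.17},
    {"wz": 0.17},
    {"wz": 0.17},
    {"wz": 0.17},
    {},
    {}
  ]
}}

```text
validation failed for argument at $.pl...
```

```bash
python3 - <<'E'
from bench import *
from h import *
s=get_state(); print(s['t'],s['position'],R.from_quat(s['ee_rot']).as_matrix().round(4),s['ft_force'],s['joints'])
w=snapshot("wrist"); cv2.imwrite("pics/w1.png",w["pixels"][:,:,::-1])
E
```

```text
0.15 [211.932447   534.10941559 217.81217059] [[-9.295e-01  3.689e-01 -7.000e-04]
 [ 3.689e-01  9.295e-01 -1.200e-03]
 [ 2.000e-04 -1.400e-03 -1.000e+00]] [0.21753142 0.44720667 0.62649405] [1.05337047e+00 3.13856222e-01 4.52755539e-02 1.30359552e+00
 1.54603694e-05 1.43118740e+00]
```

View pics/w1.png

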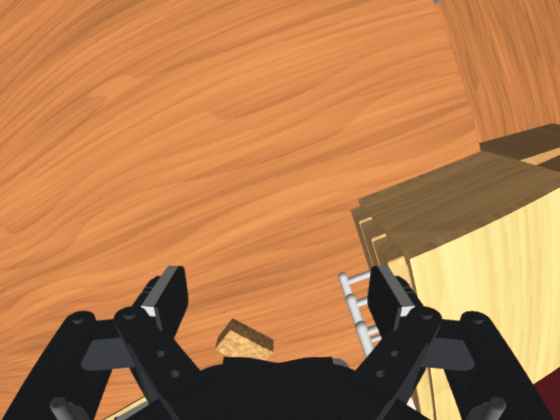

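The view hasn't changed because both calls were refused. The rows probably need all six fields.

{"fn": "play_rows", "kwargs": {
  "plan": [
    {"tx": -52.5, "ty": -31.6, "tz": 0, "wx": 0, "wy": 0, "wz": 0},
    {"tx": -52.5, "ty": -31.6, "tz": 0, "wx": 0, "wy": 0, "wz": 0},
    {"tx": -52.5, "ty": -31.6, "tz": 0, "wx": 0, "wy": 0, "wz": 0},
    {"tx": -52.5, "ty": -31.6, "tz": 0, "wx": 0, "wy": 0, "wz": 0},
    {"tx": -52.5, "ty": -31.6, "tz": 0, "wx": 0, "wy": 0, "wz": 0},
    {"tx": -52.5, "ty": -31.6, "tz": 0, "wx": 0, "wy": 0, "wz": 0},
    {"tx": -52.5, "ty": -31.6, "tz": 0, "wx": 0, "wy": 0, "wz": 0},
    {"tx": -52.5, "ty": -31.6, "tz": 0, "wx": 0, "wy": 0, "wz": 0},
    {"tx": -52.5, "ty": -31.6, "tz": 0, "wx": 0, "wy": 0, "wz": 0},
    {"tx": -52.5, "ty": -31.6, "tz": 0, "wx": 0, "wy": 0, "wz": 0}
  ],
  "claw": 1
}}

```text
t: 1.45
position: [584.5, 45.3, 218.4]
ee_rot: [0.188, 0.982, 0.0, 0.0]
ft_force: [0.7, 0.7, 0.7]
gripper_width: 85.1
```

{"fn": "play_rows", "kwargs": {
  "plan": [
    {"tx": 0, "ty": 0, "tz": 0, "wx": 0, "wy": 0, "wz": 0.17},
    {"tx": 0, "ty": 0, "tz": 0, "wx": 0, "wy": 0, "wz": 0.17},
    {"tx": 0, "ty": 0, "tz": 0, "wx": 0, "wy": 0, "wz": 0.17},
    {"tx": 0, "ty": 0, "tz": 0, "wx": 0, "wy": 0, "wz": 0.17},
    {"tx": 0, "ty": 0, "tz": 0, "wx": 0, "wy": 0, "wz": 0.17},
    {"tx": 0, "ty": 0, "tz": 0, "wx": 0, "wy": 0, "wz": 0},
    {"tx": 0, "ty": 0, "tz": 0, "wx": 0, "wy": 0, "wz": 0}
  ]
}}

```text
t: 2.33
position: [583.5, 47.1, 218.4]
ee_rot: [0.575, 0.818, -0.0, -0.0]
ft_force: [-0.4, 0.6, -0.2]
gripper_width: 85.7
```

```bash
python3 - <<'E'
from bench import *
from h import *
s=get_state(); print(s['t'],s['position'],R.from_quat(s['ee_rot']).as_matrix().round(4),s['ft_force'],s['joints'])
w=snapshot("wrist"); cv2.imwrite("pics/w2.png",w["pixels"][:,:,::-1])
E
```

```text
2.325 [583.4681729   47.11303428 218.35348275] [[-3.389e-01  9.408e-01 -3.000e-04]
 [ 9.408e-01  3.389e-01  1.000e-04]
 [ 2.000e-04 -2.000e-04 -1.000e+00]] [-0.44361888  0.55545812 -0.21203716] [-5.65564951e-02  3.33876022e-01  7.46774680e-02  1.31185302e+00
  6.08030533e-05  1.16848079e+00]
```

View pics/w2.png

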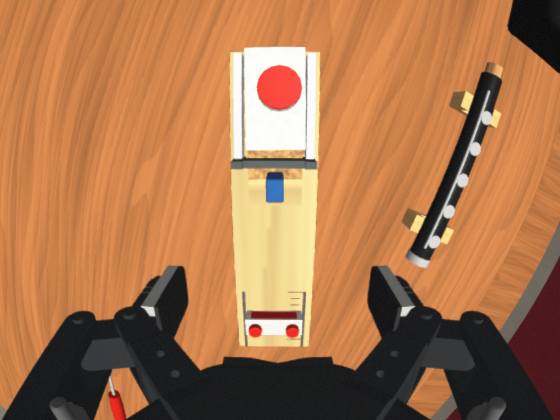

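The wrist view shows the whole rack. The block top is near (275,187), the gate near row 163, and the stop's red face near (274,316). I'll zoom in and fit again.

```bash
python3 - <<'E'
import cv2
a=cv2.imread("pics/w2.png")
cv2.imwrite("pics/wz1.png",cv2.resize(a[140:220,220:330],None,fx=7,fy=7,interpolation=cv2.INTER_CUBIC))
cv2.imwrite("pics/wz2.png",cv2.resize(a[280:355,220:330],None,fx=7,fy=7,interpolation=cv2.INTER_CUBIC))
cv2.imwrite("pics/wz3.png",cv2.resize(a[40:115,220:330],None,fx=7,fy=7,interpolation=cv2.INTER_CUBIC))
E
```

```text
(no output)
```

View pics/wz1.png

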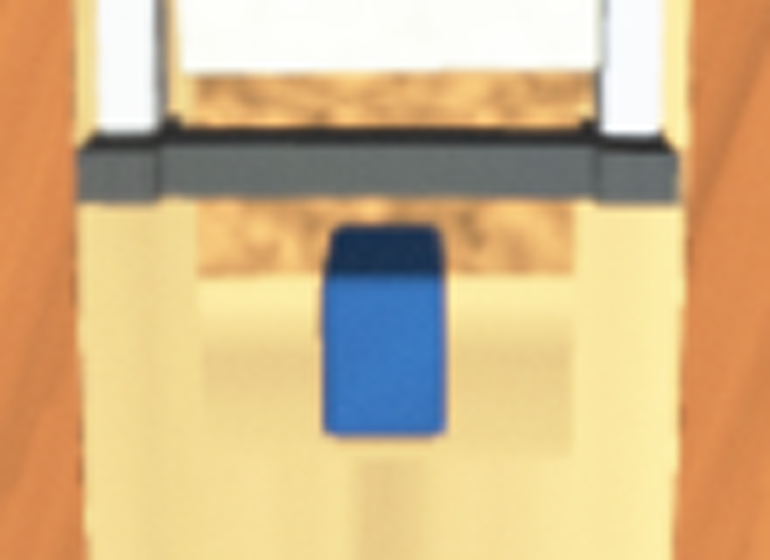

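View pics/wz2.png

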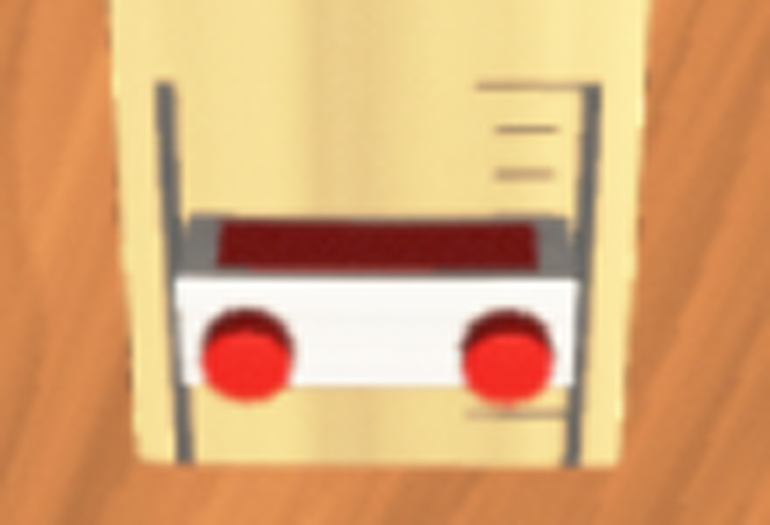

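View pics/wz3.png

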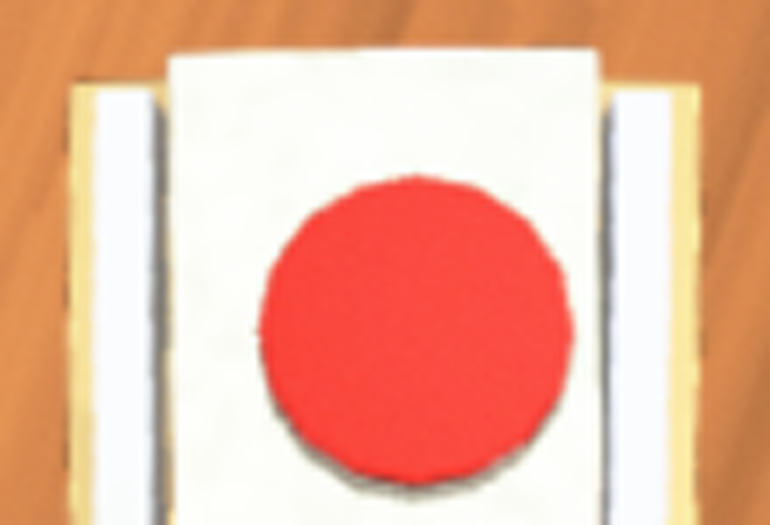

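```bash
cat >> h.py <<'E'
W=dict(f=325.19226210127806,cx=277.38944916517715,cy=210.9234341318168,T=np.array([[2.62231917e-04,9.55966101e-01,2.93476991e-01,76.14964],[9.99999677e-01,-2.75664455e-05,-8.03740162e-04,-.658377438],[-7.60258232e-04,2.93477107e-01,-9.55965799e-01,-155.3808],[0,0,0,1]]))
def projw(pos,Rm,P):
    p=(np.atleast_2d(P)-pos)@Rm; T=W['T']; c=(p-T[:3,3])@T[:3,:3]
    v=np.c_[c[:,0],-c[:,1],-c[:,2]]; rr=np.hypot(v[:,0],v[:,1]); th=np.arctan2(rr,v[:,2])
    return np.c_[W['cx']+W['f']*th*v[:,0]/rr, W['cy']+W['f']*th*v[:,1]/rr]
def zz(p,x0,y0,k): p=np.array(p,float); return np.c_[x0+(p[:,0]+.5)/k-.5,y0+(p[:,1]+.5)/k-.5]
E
cat > fit2.py <<'E'
from h import *
pos=np.array([583.4681729,47.11303428,218.35348275]); Rm=np.array([[-.3389,.9408,-3e-4],[.9408,.3389,1e-4],[2e-4,-2e-4,-1]])
a=lambda p:zz(p,220,140,7); b=lambda p:zz(p,220,280,7); c=lambda p:zz(p,220,40,7)
P=[[120,50,8],[120,-50,8],[-270,50,8],[-270,-50,8],[4,44,48],[4,-44,48],[-4,44,48],[-4,-44,48]]
I=np.r_[c([[70,85],[700,85]]),b([[140,460],[620,463]]),a([[78,145],[680,147],[78,200],[680,202]])]
f=lambda r:(projw(pos,Rm,rack2w(r,P))-I).ravel()
s=least_squares(f,[571,72,1.911]); r=s.x; print(r,np.degrees(r[2]),s.fun.round(1))
def blk(p): return projw(pos,Rm,rack2w(r,[[p[0]+12,p[1]+9,62],[p[0]+12,p[1]-9,62],[p[0]-12,p[1]-9,62],[p[0]-12,p[1]+9,62]]))
g=lambda p:(blk(p)-a([[328,275],[442,275],[444,435],[323,435]])).ravel()
s=least_squares(g,[-30,0]); print('block',s.x,s.fun.round(1),rack2w(r,[[*s.x,40]]))
h=lambda p:(projw(pos,Rm,rack2w(r,[[p[0],p[1]+37,31],[p[0],p[1]-37,31],[p[0],p[1]+37,8],[p[0],p[1]-37,8],[p[0]-26,p[1]+37,31],[p[0]-26,p[1]-37,31]]))-b([[175,278],[580,278],[188,217],[570,217],[183,385],[575,388]])).ravel()
s=least_squares(h,[-200,0]); print('stop',s.x,s.fun.round(1))
E
python3 fit2.py
```

```text
[570.46608237  70.82465743   1.91178989] 109.5374922607294 [-0.2  1.3  0.1  1.5 -0.1  1.6  0.1  1.6 -0.4 -1.   0.4 -0.9 -0.2 -1.1
  0.2 -1. ]
block [-25.0789575   -0.99834372] [-1.1 -0.4  1.  -0.4  0.5  0.5 -0.3  0.4] [[579.79394001  47.52354434  40.        ]]
stop [-2.02115373e+02  1.19804079e-01] [ 0.3  0.2 -0.1  0.6 -0.1 -1.   0.2 -0.6 -0.   0.4 -0.2  0.3]
```

{"fn": "play_rows", "kwargs": {
  "plan": [
    {"tx": 0, "ty": -2, "tz": 33, "wx": 0, "wy": 0, "wz": 0.005},
    {"tx": 0, "ty": 0, "tz": 33, "wx": 0, "wy": 0, "wz": 0},
    {"tx": 0, "ty": 0, "tz": 33, "wx": 0, "wy": 0, "wz": 0},
    {"tx": 0, "ty": 0, "tz": 0, "wx": 0, "wy": 0, "wz": 0},
    {"tx": 0, "ty": 0, "tz": 0, "wx": 0, "wy": 0, "wz": 0}
  ]
}}

```text
t: 3.0
position: [582.3, 46.4, 120.6]
ee_rot: [0.578, 0.816, 0.0, 0.0]
ft_force: [-0.4, -0.2, 1.3]
gripper_width: 85.5
```

```bash
python3 - <<'E'
from bench import *
from h import *
s=get_state(); print(s['t'],repr(s['position']),repr(R.from_quat(s['ee_rot']).as_matrix().round(4)),s['ft_force'])
w=snapshot("wrist"); a=w["pixels"][:,:,::-1]; cv2.imwrite("pics/w3.png",a)
cv2.imwrite("pics/wz4.png",cv2.resize(a[150:260,215:335],None,fx=5,fy=5,interpolation=cv2.INTER_CUBIC))
E
```

```text
3.0 array([582.3048709 ,  46.43247457, 120.64823836]) array([[-3.323e-01,  9.432e-01,  1.200e-03],
       [ 9.432e-01,  3.323e-01,  0.000e+00],
       [-4.000e-04,  1.200e-03, -1.000e+00]]) [-0.35936441 -0.16194585  1.30448039]
```

View pics/w3.png

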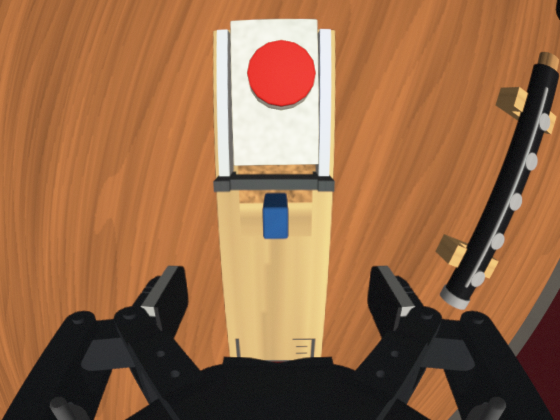

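View pics/wz4.png

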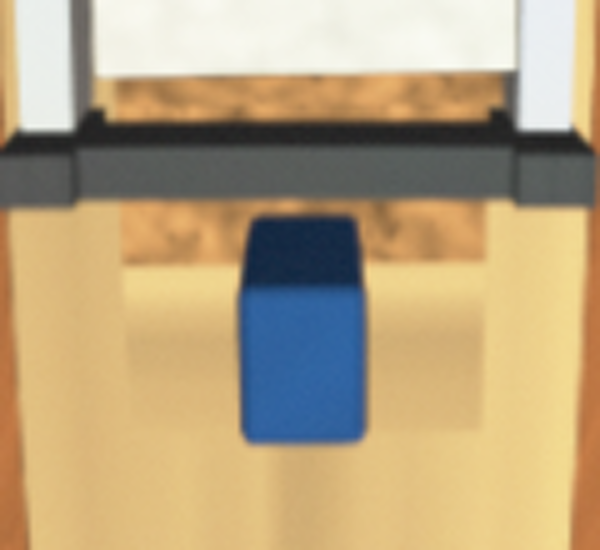

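```bash
cat > fit3.py <<'E'
from h import *
pos=np.array([582.3048709 ,  46.43247457, 120.64823836]); Rm=np.array([[-3.323e-01,  9.432e-01,  1.200e-03],[ 9.432e-01,  3.323e-01,  0],[-4e-4,  1.2e-3, -1]])
a=lambda p:zz(p,215,150,5)
# tool-frame fit: block x,y (tool) gate x,y (tool), yaw, camera pitch tweak
Ib=a([[241,288],[366,288],[366,441],[242,441]]); Ig=a([[0,150],[592,150],[2,206],[590,206]])
def cam(P,pt):  # P world z, tool xy
    Q=np.array(P,float); Q[:,2]=pos[2]-Q[:,2]
    T=W['T']; c=(Q-T[:3,3])@T[:3,:3]; v=np.c_[c[:,0],-c[:,1],-c[:,2]]; v=R.from_rotvec([pt,0,0]).apply(v)
    rr=np.hypot(v[:,0],v[:,1]); th=np.arctan2(rr,v[:,2]); return np.c_[W['cx']+W['f']*th*v[:,0]/rr,W['cy']+W['f']*th*v[:,1]/rr]
def box(x,y,yaw,hx,hy,z):
    c,s=np.cos(yaw),np.sin(yaw); return [[x+c*i-s*j,y+s*i+c*j,z] for i,j in((hx,-hy),(hx,hy),(-hx,hy),(-hx,-hy))]
def F(p):
    return np.r_[(cam(box(p[0],p[1],p[4],12,9,62),p[5])-Ib).ravel(),(cam(box(p[2],p[3],p[4],4,44,48),p[5])-Ig[[0,1,3,2]]).ravel(),p[5]/.005]
s=least_squares(F,[0,0,25,0,0,0]);print(s.x.round(4),s.fun.round(1))
E
python3 fit3.py
```

```text
[ 9.89500e-01 -1.90160e+00  2.48325e+01 -3.13740e+00  3.00000e-04
  3.20000e-03] [-0.6 -0.9  0.6 -0.9  0.2  1.  -0.3  0.9 -1.6  0.3  1.6  0.3  1.5 -0.2
 -1.5 -0.2  0.6]
```

{"fn": "play_rows", "kwargs": {
  "plan": [
    {"tx": 0, "ty": -1, "tz": 19, "wx": 0, "wy": 0, "wz": 0},
    {"tx": 0, "ty": 0, "tz": 19, "wx": 0, "wy": 0, "wz": 0},
    {"tx": 0, "ty": 0, "tz": 19, "wx": 0, "wy": 0, "wz": 0},
    {"tx": 0, "ty": 0, "tz": 12, "wx": 0, "wy": 0, "wz": 0},
    {"tx": 0, "ty": 0, "tz": 7, "wx": 0, "wy": 0, "wz": 0},
    {"tx": 0, "ty": 0, "tz": 0, "wx": 0, "wy": 0, "wz": 0},
    {"tx": 0, "ty": 0, "tz": 0, "wx": 0, "wy": 0, "wz": 0}
  ]
}}

```text
t: 3.92
position: [581.3, 46.1, 44.2]
ee_rot: [0.578, 0.816, 0.0, 0.0]
ft_force: [-0.6, 0.3, 0.2]
gripper_width: 85.2
```

```bash
sed -i 's/\[4,44,48\],\[4,-44,48\],\[-4,44,48\],\[-4,-44,48\]/[0,44,48],[0,-44,48],[-8,44,48],[-8,-44,48]/' fit2.py; python3 fit2.py; sed -i 's/\[-4,44,48\]/[-8,44,48]/' fit.py; python3 fit.py;  python3 - <<'E'
from bench import *
from h import *
s=get_state(); print(s['t'],repr(s['position']),repr(R.from_quat(s['ee_rot']).as_matrix().round(4)),s['ft_force'])
w=snapshot("wrist"); a=w["pixels"][:,:,::-1]; cv2.imwrite("pics/w4.png",a)
E
```

```text
[569.5857509   73.30118841   1.91183959] 109.54033969215257 [-0.2 -0.9  0.1 -0.8 -0.2  0.2  0.2  0.2 -0.4  0.4  0.4  0.4 -0.2  0.2
  0.2  0.3]
block [-27.70735193  -0.99840784] [-1.1 -0.4  1.  -0.4  0.5  0.5 -0.3  0.4] [[579.79394723  47.52354505  40.        ]]
stop [-2.04743709e+02  1.29077828e-01] [ 0.3  0.2 -0.1  0.6 -0.1 -1.   0.2 -0.6 -0.   0.4 -0.2  0.3]
[571.74050922  73.58393128   1.90992974] 109.43091313928389 [-0.4 -1.7  0.1  0.5  1.2 -0.3 -1.1 -0.1 -0.8  0.1 -0.5 -0.5  0.4 -0.1
 -0.4  0. ]
block [-29.35643687  -1.75639445] [ 0.06371884 -0.37424639 -0.19113143 -0.25909247] [[583.16287069  46.48383966  40.        ]]
stop [-204.1110028    -1.17059619] [ 0.1 -1.6  1.4 -0.3 -0.3 -0.7 -1.  -1.   0.5 -1.1  0.4 -0.9 -1.2 -0.7]
3.925 array([581.29221903,  46.08667527,  44.19988499]) array([[-3.316e-01,  9.434e-01,  1.200e-03],
       [ 9.434e-01,  3.316e-01,  0.000e+00],
       [-3.000e-04,  1.100e-03, -1.000e+00]]) [-0.63432343  0.29962611  0.17444232]
```

View pics/w4.png

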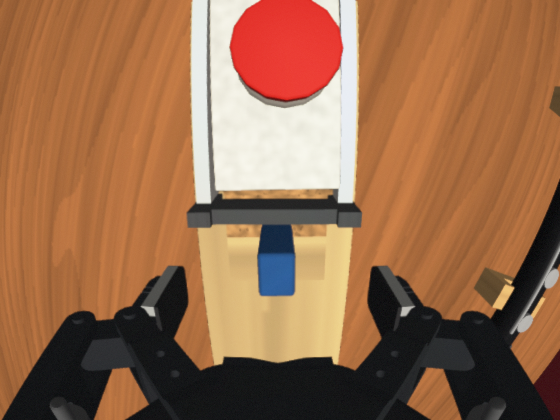

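The block top spans about (258–296, 255–295), between the open pads and a little to the left. Closing the gripper now.

{"fn": "play_rows", "kwargs": {
  "plan": [
    {"tx": 0, "ty": 0, "tz": 0, "wx": 0, "wy": 0, "wz": 0},
    {"tx": 0, "ty": 0, "tz": 0, "wx": 0, "wy": 0, "wz": 0},
    {"tx": 0, "ty": 0, "tz": 0, "wx": 0, "wy": 0, "wz": 0},
    {"tx": 0, "ty": 0, "tz": 0, "wx": 0, "wy": 0, "wz": 0},
    {"tx": 0, "ty": 0, "tz": 0, "wx": 0, "wy": 0, "wz": 0},
    {"tx": 0, "ty": 0, "tz": 0, "wx": 0, "wy": 0, "wz": 0},
    {"tx": 0, "ty": 0, "tz": 0, "wx": 0, "wy": 0, "wz": 0},
    {"tx": 0, "ty": 0, "tz": 0, "wx": 0, "wy": 0, "wz": 0}
  ],
  "claw": -1
}}

```text
t: 4.97
position: [580.7, 46.1, 43.8]
ee_rot: [0.578, 0.816, 0.0, 0.0]
ft_force: [-0.5, -0.4, 5.8]
gripper_width: 15.6
```

```bash
python3 - <<'E'
from bench import *
from h import *
s=get_state(); print(s['t'],s['position'],s['ft_force'],s['torque'],s['gripper_width'])
w=snapshot("wrist"); a=w["pixels"][:,:,::-1]; cv2.imwrite("pics/w5.png",a)
E
```

```text
4.975 [580.73408276  46.0934432   43.7832416 ] [-0.53432994 -0.42117425  5.84353419] [-0.08508859  0.40866919  0.14919585] 15.567444847142234
```

View pics/w5.png

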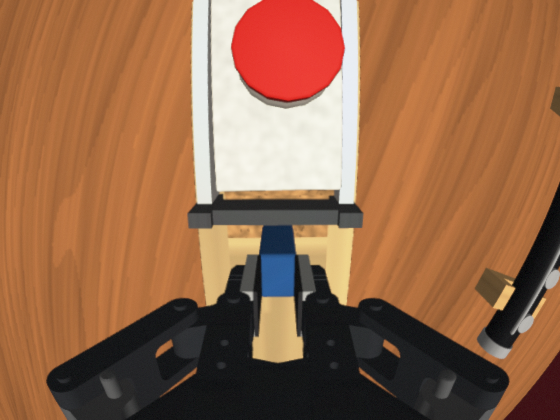

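The block is gripped, with the pads on both sides at about (245–312, 280). I'll start a slow draw.

{"fn": "play_rows", "kwargs": {
  "plan": [
    {"tx": -1, "ty": 0, "tz": -0.3, "wx": 0, "wy": 0, "wz": 0},
    {"tx": -2, "ty": 0, "tz": 0, "wx": 0, "wy": 0, "wz": 0},
    {"tx": -2, "ty": 0, "tz": 0, "wx": 0, "wy": 0, "wz": 0},
    {"tx": -2, "ty": 0, "tz": 0, "wx": 0, "wy": 0, "wz": 0},
    {"tx": -2, "ty": 0, "tz": 0, "wx": 0, "wy": 0, "wz": 0},
    {"tx": -2, "ty": 0, "tz": 0, "wx": 0, "wy": 0, "wz": 0},
    {"tx": -2, "ty": 0, "tz": 0, "wx": 0, "wy": 0, "wz": 0},
    {"tx": -2, "ty": 0, "tz": 0, "wx": 0, "wy": 0, "wz": 0}
  ]
}}

```text
t: 6.02
position: [584.4, 35.6, 43.8]
ee_rot: [0.577, 0.817, 0.002, -0.003]
ft_force: [-2.9, 9.6, 6.8]
gripper_width: 15.6
```

```bash
python3 - <<'E'
from bench import *
from h import *
s=get_state(); print(s['t'],s['position'],s['ft_force'],s['torque'],s['gripper_width'])
w=snapshot("wrist"); a=w["pixels"][:,:,::-1]; cv2.imwrite("pics/w6.png",a)
E
```

```text
6.025 [584.36467283  35.6356969   43.76990226] [-2.93137676  9.63181144  6.7663209 ] [ 1.96665882  0.76232559 -0.00940245] 15.575139567758603
```

View pics/w6.png

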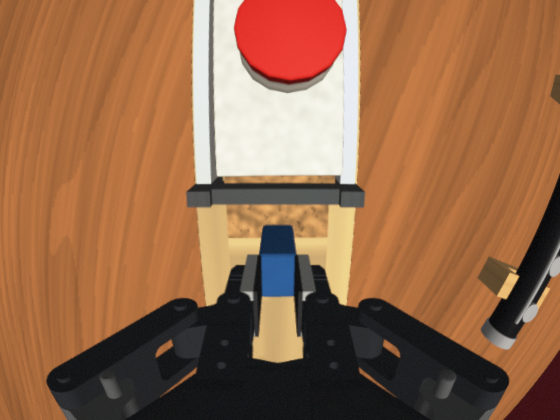

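The board comes out cleanly and the stack is holding. Drag is about 10 N, as specified, so I'll continue.

{"fn": "play_rows", "kwargs": {
  "plan": [
    {"tx": -2.5, "ty": 0, "tz": 0, "wx": 0, "wy": 0, "wz": 0},
    {"tx": -2.5, "ty": 0, "tz": 0, "wx": 0, "wy": 0, "wz": 0},
    {"tx": -2.5, "ty": 0, "tz": 0, "wx": 0, "wy": 0, "wz": 0},
    {"tx": -2.5, "ty": 0, "tz": 0, "wx": 0, "wy": 0, "wz": 0},
    {"tx": -2.5, "ty": 0, "tz": 0, "wx": 0, "wy": 0, "wz": 0},
    {"tx": -2.5, "ty": 0, "tz": 0, "wx": 0, "wy": 0, "wz": 0},
    {"tx": -2.5, "ty": 0, "tz": 0, "wx": 0, "wy": 0, "wz": 0},
    {"tx": -2.5, "ty": 0, "tz": 0, "wx": 0, "wy": 0, "wz": 0},
    {"tx": -2.5, "ty": 0, "tz": 0, "wx": 0, "wy": 0, "wz": 0},
    {"tx": -2.5, "ty": 0, "tz": 0, "wx": 0, "wy": 0, "wz": 0}
  ]
}}

```text
t: 7.32
position: [592.7, 12.1, 43.8]
ee_rot: [0.577, 0.817, 0.002, -0.003]
ft_force: [-4.4, 12.1, 7.4]
gripper_width: 15.5
```

{"fn": "play_rows", "kwargs": {
  "plan": [
    {"tx": -2.5, "ty": 0, "tz": 0, "wx": 0, "wy": 0, "wz": 0},
    {"tx": -2.5, "ty": 0, "tz": 0, "wx": 0, "wy": 0, "wz": 0},
    {"tx": -2.5, "ty": 0, "tz": 0, "wx": 0, "wy": 0, "wz": 0},
    {"tx": -2.5, "ty": 0, "tz": 0, "wx": 0, "wy": 0, "wz": 0},
    {"tx": -2.5, "ty": 0, "tz": 0, "wx": 0, "wy": 0, "wz": 0},
    {"tx": -2.5, "ty": 0, "tz": 0, "wx": 0, "wy": 0, "wz": 0},
    {"tx": -2.5, "ty": 0, "tz": 0, "wx": 0, "wy": 0, "wz": 0},
    {"tx": -2.5, "ty": 0, "tz": 0, "wx": 0, "wy": 0, "wz": 0},
    {"tx": -2.5, "ty": 0, "tz": 0, "wx": 0, "wy": 0, "wz": 0},
    {"tx": -2.5, "ty": 0, "tz": 0, "wx": 0, "wy": 0, "wz": 0}
  ]
}}

```text
t: 8.57
position: [600.3, -10.0, 43.8]
ee_rot: [0.577, 0.817, 0.003, -0.004]
ft_force: [-6.2, 16.0, 9.7]
gripper_width: 15.8
```

```bash
cat > st.py <<'E'
import sys
from bench import *
from h import *
s=get_state(); d=s['position'][:2]-[580.73,46.09]; u=np.array([.3316,-.9434]); n=np.array([.9434,.3316])
m=R.from_quat(s['ee_rot']).as_matrix()
print(s['t'],s['position'].round(2),'along',d@u,'lat',d@n,'F along',-s['ft_force'][:2]@u,'lat',s['ft_force'][:2]@n,'z',s['ft_force'][2],'tq',s['torque'].round(2),'yaw',np.degrees(np.arctan2(m[1,1],m[0,1])),'tilt',m[:2,2],s['gripper_width'])
if len(sys.argv)>1:
    a=snapshot("wrist")["pixels"][:,:,::-1]; cv2.imwrite(f"pics/{sys.argv[1]}.png",a)
E
python3 st.py w7
```

```text
8.575 [600.33  -9.98  43.75] along 59.39459057749967 lat -0.09979692914948113 F along 17.15422417166394 lat -0.5412157898593462 z 9.655796089906074 tq [3.33 1.14 0.05] yaw 19.559305770866892 tilt [-0.00286165  0.00957508] 15.760132837388266
```

View pics/w7.png

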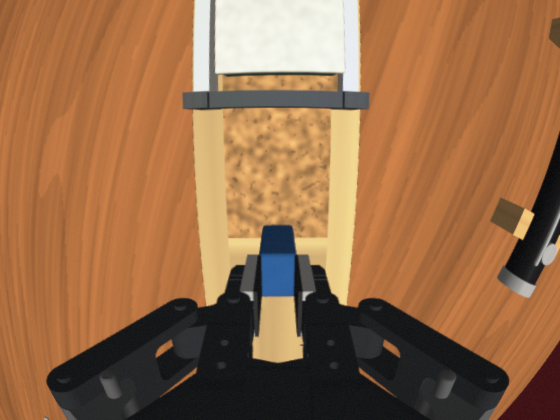

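The stack is still behind the gate. The tool has tilted about 0.5° under load and presses down about 10 N, which raises the drag. I'll take the tilt out and ease the height.

{"fn": "play_rows", "kwargs": {
  "plan": [
    {"tx": -1, "ty": 0, "tz": -0.2, "wx": 0, "wy": -0.005, "wz": 0},
    {"tx": -1.5, "ty": 0, "tz": -0.2, "wx": 0, "wy": -0.005, "wz": 0},
    {"tx": -2, "ty": 0, "tz": -0.2, "wx": 0, "wy": 0, "wz": 0},
    {"tx": -2, "ty": 0, "tz": -0.2, "wx": 0, "wy": 0, "wz": 0}
  ]
}}

```text
t: 9.12
position: [602.2, -16.5, 43.8]
ee_rot: [0.577, 0.817, -0.0, 0.0]
ft_force: [-4.8, 13.9, 4.5]
gripper_width: 15.9
```

```bash
python3 st.py
```

```text
9.125 [602.2  -16.51  43.8 ] along 66.17999931523276 lat -0.505254115900345 F along 14.731134743787027 lat 0.09346093897490648 z 4.471661423323326 tq [ 2.9   0.89 -0.02] yaw 19.541717104939227 tilt [-0.00038509 -0.00068145] 15.858262878661524
```

{"fn": "play_rows", "kwargs": {
  "plan": [
    {"tx": -2.5, "ty": 0, "tz": -0.2, "wx": 0, "wy": 0, "wz": 0},
    {"tx": -2.5, "ty": 0, "tz": -0.2, "wx": 0, "wy": 0, "wz": 0},
    {"tx": -2.5, "ty": 0, "tz": 0, "wx": 0, "wy": 0, "wz": 0},
    {"tx": -2.5, "ty": 0, "tz": 0, "wx": 0, "wy": 0, "wz": 0},
    {"tx": -2.5, "ty": 0, "tz": 0, "wx": 0, "wy": 0, "wz": 0},
    {"tx": -2.5, "ty": 0, "tz": 0, "wx": 0, "wy": 0, "wz": 0},
    {"tx": -2.5, "ty": 0, "tz": 0, "wx": 0, "wy": 0, "wz": 0},
    {"tx": -2.5, "ty": 0, "tz": 0, "wx": 0, "wy": 0, "wz": 0}
  ]
}}

```text
t: 10.12
position: [610.8, -40.5, 44.6]
ee_rot: [0.578, 0.816, -0.003, 0.004]
ft_force: [-0.5, 1.2, -2.3]
gripper_width: 15.6
```

```bash
python3 st.py w8
```

```text
10.125 [610.82 -40.45  44.56] along 91.62368439620218 lat -0.3119780544574121 F along 1.3188828702560733 lat -0.08932885670404102 z -2.318955918627741 tq [ 0.25  0.1  -0.01] yaw 19.350841986664214 tilt [ 0.00245136 -0.00933582] 15.552150543209796
```

View pics/w8.png

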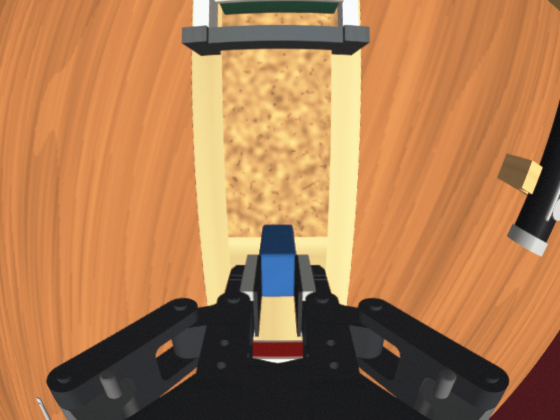

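Drag fell to 1.3 N once the stack's weight passed to the base plate. I'll undo the tilt compensation and check the stack from outside.

{"fn": "play_rows", "kwargs": {
  "plan": [
    {"tx": -1, "ty": 0, "tz": 0.3, "wx": 0, "wy": 0.005, "wz": 0},
    {"tx": -1, "ty": 0, "tz": 0.3, "wx": 0, "wy": 0.0045, "wz": 0},
    {"tx": 0, "ty": 0, "tz": 0, "wx": 0, "wy": 0, "wz": 0}
  ]
}}

```text
t: 10.55
position: [611.9, -42.6, 44.7]
ee_rot: [0.578, 0.816, -0.0, 0.0]
ft_force: [0.2, 0.7, -0.9]
gripper_width: 15.5
```

```bash
python3 st.py; python3 - <<'E'
from bench import *
import cv2,numpy as np
a=snapshot("scene")["pixels"][160:280,205:360,::-1]; b=snapshot("side")["pixels"][180:285,215:315,::-1]
a=cv2.resize(a,None,fx=3,fy=3,interpolation=cv2.INTER_CUBIC);b=cv2.resize(b,(300,360),interpolation=cv2.INTER_CUBIC)
cv2.imwrite("pics/x1.png",np.hstack([a,b]))
E
```

```text
10.55 [611.91 -42.61  44.66] along 94.01671951915141 lat 0.007427955842740349 F along 0.638148391516343 lat 0.40156328226318644 z -0.9165484679471076 tq [-0.05  0.02 -0.01] yaw 19.335131066996304 tilt [ 0.00041196 -0.00078824] 15.4633342784563
```

View pics/x1.png

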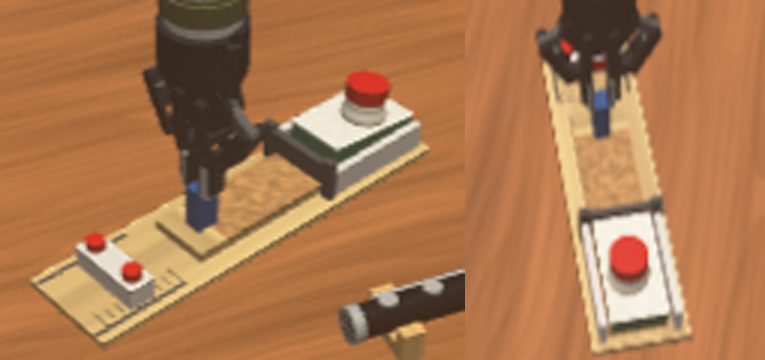

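Stack upright, board flat in the runway, about 95 mm drawn. Continuing slowly to clear the gate.

{"fn": "play_rows", "kwargs": {
  "plan": [
    {"tx": -2, "ty": 0, "tz": 0.3, "wx": 0, "wy": 0, "wz": 0},
    {"tx": -2, "ty": 0, "tz": 0.2, "wx": 0, "wy": 0, "wz": 0},
    {"tx": -2, "ty": 0, "tz": 0, "wx": 0, "wy": 0, "wz": 0},
    {"tx": -2, "ty": 0, "tz": 0, "wx": 0, "wy": 0, "wz": 0},
    {"tx": -2, "ty": 0, "tz": 0, "wx": 0, "wy": 0, "wz": 0},
    {"tx": -2, "ty": 0, "tz": 0, "wx": 0, "wy": 0, "wz": 0},
    {"tx": -2, "ty": 0, "tz": 0, "wx": 0, "wy": 0, "wz": 0},
    {"tx": -2, "ty": 0, "tz": 0, "wx": 0, "wy": 0, "wz": 0}
  ]
}}

```text
t: 11.65
position: [617.1, -57.3, 44.2]
ee_rot: [0.578, 0.816, -0.0, 0.0]
ft_force: [0.0, 1.7, -1.7]
gripper_width: 15.4
```

```bash
python3 st.py
```

```text
11.65 [617.08 -57.3   44.16] along 109.59072107987907 lat 0.013111341862834192 F along 1.5874479129380974 lat 0.565351811631917 z -1.6997869247034085 tq [0.12 0.06 0.05] yaw 19.3673593165074 tilt [ 0.00021812 -0.00039366] 15.431995332516651
```

{"fn": "play_rows", "kwargs": {
  "plan": [
    {"tx": -2, "ty": 0, "tz": 0, "wx": 0, "wy": 0, "wz": 0},
    {"tx": -2, "ty": 0, "tz": 0, "wx": 0, "wy": 0, "wz": 0},
    {"tx": -2, "ty": 0, "tz": 0, "wx": 0, "wy": 0, "wz": 0},
    {"tx": -2, "ty": 0, "tz": 0, "wx": 0, "wy": 0, "wz": 0},
    {"tx": -2, "ty": 0, "tz": 0, "wx": 0, "wy": 0, "wz": 0},
    {"tx": -2, "ty": 0, "tz": 0, "wx": 0, "wy": 0, "wz": 0},
    {"tx": -2, "ty": 0, "tz": 0, "wx": 0, "wy": 0, "wz": 0},
    {"tx": -2, "ty": 0, "tz": 0, "wx": 0, "wy": 0, "wz": 0}
  ]
}}

```text
t: 12.65
position: [622.4, -72.4, 44.2]
ee_rot: [0.578, 0.816, -0.0, 0.0]
ft_force: [0.1, 0.7, -2.3]
gripper_width: 15.8
```

```bash
python3 st.py w9
```

```text
12.65 [622.37 -72.38  44.2 ] along 125.57655461458883 lat -0.00022751905195132267 F along 0.6545202516974334 lat 0.3601897337220615 z -2.3316036292041953 tq [ 0.07  0.01 -0.03] yaw 19.36621701079152 tilt [ 0.00021811 -0.00041438] 15.808365883642265
```

View pics/w9.png

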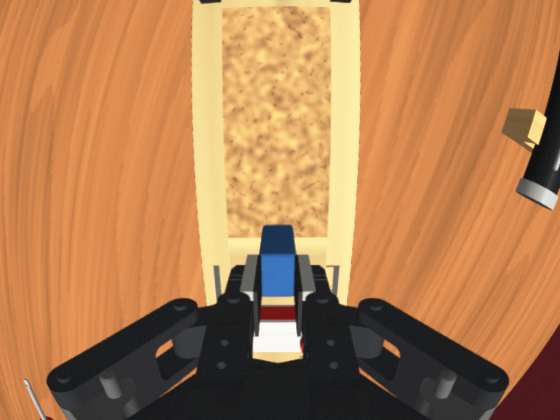

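The board's rear edge is visible at row 5, just past the gate. The vertical force is about the board's weight, so I'll lower it a touch and approach the stop.

{"fn": "play_rows", "kwargs": {
  "plan": [
    {"tx": -2, "ty": 0, "tz": 0.2, "wx": 0, "wy": 0, "wz": 0},
    {"tx": -2, "ty": 0, "tz": 0.2, "wx": 0, "wy": 0, "wz": 0},
    {"tx": -2, "ty": 0, "tz": 0.2, "wx": 0, "wy": 0, "wz": 0},
    {"tx": -2, "ty": 0, "tz": 0, "wx": 0, "wy": 0, "wz": 0},
    {"tx": -2, "ty": 0, "tz": 0, "wx": 0, "wy": 0, "wz": 0},
    {"tx": -2, "ty": 0, "tz": 0, "wx": 0, "wy": 0, "wz": 0},
    {"tx": -2, "ty": 0, "tz": 0, "wx": 0, "wy": 0, "wz": 0},
    {"tx": 0, "ty": 0, "tz": 0, "wx": 0, "wy": 0, "wz": 0}
  ]
}}

```text
t: 13.7
position: [627.2, -85.6, 43.8]
ee_rot: [0.578, 0.816, -0.0, 0.0]
ft_force: [-0.8, 3.0, 3.1]
gripper_width: 15.6
```

```bash
python3 st.py w10;python3 - <<'E'
from bench import *
import cv2,numpy as np
a=snapshot("scene")["pixels"][150:280,205:360,::-1]; b=snapshot("side")["pixels"][170:280,215:315,::-1]
a=cv2.resize(a,None,fx=3,fy=3,interpolation=cv2.INTER_CUBIC);b=cv2.resize(b,(325,390),interpolation=cv2.INTER_CUBIC)
cv2.imwrite("pics/x2.png",np.hstack([a,b]))
c=cv2.imread("pics/w10.png")[200:420,180:380]; cv2.imwrite("pics/w10z.png",cv2.resize(c,None,fx=2.7,fy=2.7,interpolation=cv2.INTER_CUBIC))
E
```

```text
13.7 [627.2  -85.62  43.83] along 139.66851714463823 lat 0.16142023667892602 F along 3.108560119296189 lat 0.2813052507926218 z 3.1288605110739645 tq [0.61 0.23 0.04] yaw 19.362290530509306 tilt [ 0.00065525 -0.0004825 ] 15.55525603706631
```

View pics/x2.png

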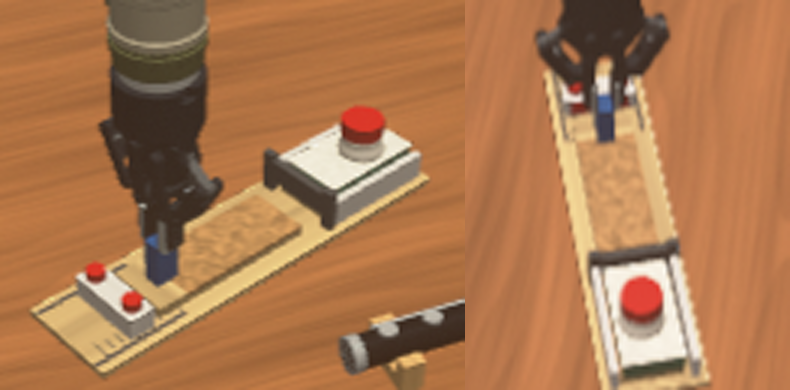

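View pics/w10z.png

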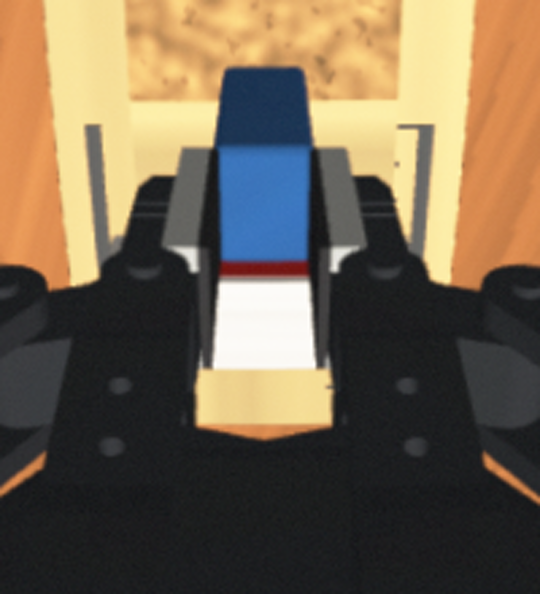

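The board is clear of the gate, with the stack settled and upright. The stop's top edge is at zoom row about 279 and its far edge at about 369. I'll compute the remaining gap.

```bash
python3 - <<'E'
from h import *
pos=43.83
def row(x,z,dz=0):
    T=W['T']; c=(np.array([[x,0,pos-z]])-T[:3,3])@T[:3,:3]; v=[c[0,0],-c[0,1],-c[0,2]]; th=np.arctan2(np.hypot(v[0],v[1]),v[2]); 
    return W['cy']+W['f']*th*v[1]/np.hypot(v[0],v[1])
from scipy.optimize import brentq
z=lambda r:200+(r+.5)/2.7-.5
for nm,r,h in(('block rear top',146,62),('block front top',261,62),('stop near',279,31),('stop far',369,31)):
    print(nm,brentq(lambda x:row(x,h)-z(r),-90,40))
E
```

```text
block rear top 13.290363973088958
block front top -9.982633814765599
stop near -34.31303628665311
stop far -60.871720132744414
```

The gap is about 9 mm, which agrees with the earlier estimate of contact near 149 mm of travel. Creeping in.

{"fn": "play_rows", "kwargs": {
  "plan": [
    {"tx": -1, "ty": 0, "tz": -0.2, "wx": 0, "wy": 0, "wz": 0},
    {"tx": -1, "ty": 0, "tz": 0, "wx": 0, "wy": 0, "wz": 0},
    {"tx": -1, "ty": 0, "tz": 0, "wx": 0, "wy": 0, "wz": 0},
    {"tx": -1, "ty": 0, "tz": 0, "wx": 0, "wy": 0, "wz": 0},
    {"tx": -1, "ty": 0, "tz": 0, "wx": 0, "wy": 0, "wz": 0},
    {"tx": -1, "ty": 0, "tz": 0, "wx": 0, "wy": 0, "wz": 0}
  ]
}}

```text
t: 14.6
position: [629.0, -91.2, 43.8]
ee_rot: [0.578, 0.816, -0.0, 0.0]
ft_force: [-3.2, 6.3, 5.8]
gripper_width: 15.4
```

```bash
python3 st.py w11
```

```text
14.6 [629.01 -91.16  43.83] along 145.48966385110018 lat 0.039840759852461605 F along 6.993429771916999 lat -0.973819118274889 z 5.750599502014252 tq [ 1.24  0.41 -0.03] yaw 19.368511870395555 tilt [ 0.00028665 -0.00025954] 15.447830255565911
```

{"fn": "play_rows", "kwargs": {
  "plan": [
    {"tx": -0.5, "ty": 0, "tz": 0, "wx": 0, "wy": 0, "wz": 0},
    {"tx": -0.5, "ty": 0, "tz": 0, "wx": 0, "wy": 0, "wz": 0}
  ]
}}

```text
t: 14.9
position: [629.3, -91.9, 43.8]
ee_rot: [0.578, 0.816, -0.0, 0.0]
ft_force: [-1.1, 4.4, 2.0]
gripper_width: 15.6
```

```bash
python3 st.py w12; python3 - <<'E'
import cv2
c=cv2.imread("pics/w12.png")[200:420,180:380]; cv2.imwrite("pics/w12z.png",cv2.resize(c,None,fx=2.7,fy=2.7,interpolation=cv2.INTER_CUBIC))
E
```

```text
14.9 [629.27 -91.95  43.83] along 146.32120274701938 lat 0.023921572324697056 F along 4.549791402619134 lat 0.40752903670102303 z 2.015771968597389 tq [0.77 0.25 0.01] yaw 19.373497023011794 tilt [ 0.00016572 -0.00022013] 15.618480344527754
```

View pics/w12z.png

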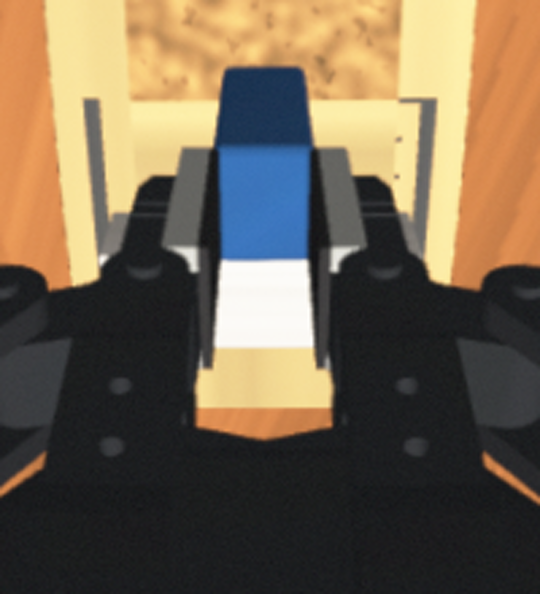

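The stop's far edge moved 22 zoom px, about 6.5 mm, for 6.65 mm of travel. So the stop hasn't moved and about 2 mm remain. I'll ease the downward press for a cleaner force signal and creep on.

{"fn": "play_rows", "kwargs": {
  "plan": [
    {"tx": 0, "ty": 0, "tz": -0.2, "wx": 0, "wy": 0, "wz": 0},
    {"tx": -0.4, "ty": 0, "tz": -0.1, "wx": 0, "wy": 0, "wz": 0},
    {"tx": -0.4, "ty": 0, "tz": 0, "wx": 0, "wy": 0, "wz": 0}
  ]
}}

```text
t: 15.32
position: [629.5, -93.1, 43.8]
ee_rot: [0.578, 0.816, -0.0, 0.0]
ft_force: [-1.3, 3.2, 1.1]
gripper_width: 15.4
```

```bash
python3 st.py
```

```text
15.325 [629.46 -93.09  43.81] along 147.4608206959663 lat -0.1777985197591744 F along 3.432985250395195 lat -0.14551668205857332 z 1.14006241961371 tq [ 0.59  0.18 -0.02] yaw 19.354985883132656 tilt [-0.0001383  -0.00066736] 15.369472479556515
```

{"fn": "play_rows", "kwargs": {
  "plan": [
    {"tx": -0.4, "ty": 0, "tz": 0, "wx": 0, "wy": 0, "wz": 0},
    {"tx": 0, "ty": 0, "tz": 0, "wx": 0, "wy": 0, "wz": 0}
  ]
}}

```text
t: 15.58
position: [629.6, -93.5, 43.8]
ee_rot: [0.578, 0.816, -0.0, 0.0]
ft_force: [-0.2, 1.6, 0.3]
gripper_width: 15.4
```

```bash
python3 st.py
```

```text
15.575 [629.61 -93.55  43.84] along 147.94354970226726 lat -0.18698664273816298 F along 1.5463231187370432 lat 0.38421106638140495 z 0.28876223739342743 tq [ 0.34  0.16 -0.03] yaw 19.350234523258035 tilt [-0.00010885 -0.00082397] 15.376935548634549
```

{"fn": "play_rows", "kwargs": {
  "plan": [
    {"tx": -0.4, "ty": 0, "tz": 0, "wx": 0, "wy": 0, "wz": 0},
    {"tx": 0, "ty": 0, "tz": 0, "wx": 0, "wy": 0, "wz": 0}
  ]
}}

```text
t: 15.82
position: [629.7, -93.9, 43.9]
ee_rot: [0.578, 0.816, -0.0, 0.0]
ft_force: [-0.5, 0.3, -0.9]
gripper_width: 15.8
```

```bash
python3 st.py
```

```text
15.825 [629.73 -93.88  43.86] along 148.2995403488413 lat -0.1882743087416382 F along 0.46920337951449714 lat -0.34304189437826493 z -0.8574574200729053 tq [ 0.2   0.13 -0.02] yaw 19.351854594882912 tilt [-9.51334490e-05 -7.97892679e-04] 15.784816244965295
```

{"fn": "play_rows", "kwargs": {
  "plan": [
    {"tx": -0.4, "ty": 0, "tz": 0, "wx": 0, "wy": 0, "wz": 0},
    {"tx": 0, "ty": 0, "tz": 0, "wx": 0, "wy": 0, "wz": 0}
  ]
}}

```text
t: 16.08
position: [629.9, -94.3, 43.8]
ee_rot: [0.578, 0.816, -0.0, 0.0]
ft_force: [0.2, -0.2, -2.5]
gripper_width: 15.5
```

```bash
python3 st.py w13;  python3 - <<'E'
import cv2
c=cv2.imread("pics/w13.png")[200:420,180:380]; cv2.imwrite("pics/w13z.png",cv2.resize(c,None,fx=2.7,fy=2.7,interpolation=cv2.INTER_CUBIC))
E
```

```text
16.075 [629.86 -94.26  43.84] along 148.70200329384926 lat -0.18913000129535798 F along -0.27710468598174653 lat 0.143685541915916 z -2.4981924812718677 tq [0.06 0.01 0.03] yaw 19.35450580082112 tilt [-0.00010928 -0.00078603] 15.511128931758238
```

View pics/w13z.png

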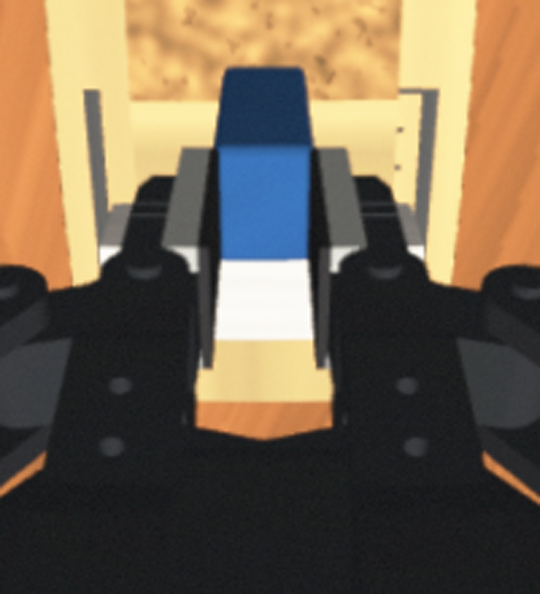

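Still no contact. The board is almost weightless in the grip, so contact should show clearly.

{"fn": "play_rows", "kwargs": {
  "plan": [
    {"tx": -0.4, "ty": 0, "tz": 0, "wx": 0, "wy": 0, "wz": 0},
    {"tx": 0, "ty": 0, "tz": 0, "wx": 0, "wy": 0, "wz": 0}
  ]
}}

```text
t: 16.38
position: [630.1, -94.5, 44.0]
ee_rot: [0.578, 0.816, -0.0, 0.0]
ft_force: [-0.7, 1.1, -1.3]
gripper_width: 15.7
```

```bash
python3 st.py
```

```text
16.375 [630.07 -94.49  44.02] along 148.979264690623 lat -0.07004196918490374 F along 1.2368487718609733 lat -0.2929974965900232 z -1.3289486416575786 tq [ 0.01  0.06 -0.03] yaw 19.36030520227293 tilt [ 0.00010583 -0.00056549] 15.675072606196494
```

{"fn": "play_rows", "kwargs": {
  "plan": [
    {"tx": -0.4, "ty": 0, "tz": 0, "wx": 0, "wy": 0, "wz": 0},
    {"tx": 0, "ty": 0, "tz": 0, "wx": 0, "wy": 0, "wz": 0}
  ]
}}

```text
t: 16.62
position: [630.2, -94.7, 44.1]
ee_rot: [0.578, 0.816, -0.0, 0.0]
ft_force: [-0.6, 0.4, -2.7]
gripper_width: 15.3
```

```bash
python3 st.py
```

```text
16.625 [630.19 -94.71  44.06] along 149.23321719301632 lat -0.029315179241863436 F along 0.5759285151585393 lat -0.43794413422459916 z -2.7198873521036506 tq [0.08 0.04 0.02] yaw 19.366625041721015 tilt [ 0.00013328 -0.00033112] 15.268415014765454
```

{"fn": "play_rows", "kwargs": {
  "plan": [
    {"tx": -0.4, "ty": 0, "tz": 0, "wx": 0, "wy": 0, "wz": 0},
    {"tx": 0, "ty": 0, "tz": 0, "wx": 0, "wy": 0, "wz": 0}
  ]
}}

```text
t: 16.88
position: [630.2, -94.8, 44.0]
ee_rot: [0.578, 0.816, 0.0, -0.0]
ft_force: [-0.9, 1.7, -1.5]
gripper_width: 15.5
```

```bash
python3 st.py
```

```text
16.875 [630.21 -94.75  44.03] along 149.27921612658056 lat -0.020224457968688245 F along 1.8973708144829589 lat -0.31322657034525914 z -1.4946332990517597 tq [ 0.47  0.09 -0.04] yaw 19.37449950571202 tilt [-4.95942520e-05  2.15383837e-04] 15.46642651670586
```

{"fn": "play_rows", "kwargs": {
  "plan": [
    {"tx": -0.4, "ty": 0, "tz": 0, "wx": 0, "wy": 0, "wz": 0},
    {"tx": 0, "ty": 0, "tz": 0, "wx": 0, "wy": 0, "wz": 0}
  ]
}}

```text
t: 17.12
position: [630.4, -95.0, 44.1]
ee_rot: [0.578, 0.816, 0.0, -0.0]
ft_force: [-0.6, 3.8, -0.9]
gripper_width: 15.8
```

```bash
python3 st.py
```

```text
17.125 [630.37 -94.96  44.09] along 149.53180199245054 lat 0.05684884886992077 F along 3.8330843434414685 lat 0.6873691058914162 z -0.880672128565957 tq [ 0.85  0.16 -0.09] yaw 19.380738600970464 tilt [2.26709840e-05 5.09742941e-04] 15.797023657027328
```

The force rose to 3.8 N over two steps while travel stalled near 149.3 mm. That is contact, well below the 9 N slip force. I'll set the board down, ease off the push and look.

{"fn": "play_rows", "kwargs": {
  "plan": [
    {"tx": 0.3, "ty": 0, "tz": 0.2, "wx": 0, "wy": 0, "wz": 0},
    {"tx": 0, "ty": 0, "tz": 0.1, "wx": 0, "wy": 0, "wz": 0},
    {"tx": 0, "ty": 0, "tz": 0, "wx": 0, "wy": 0, "wz": 0}
  ]
}}

```text
t: 17.5
position: [630.4, -95.0, 43.9]
ee_rot: [0.578, 0.816, 0.0, 0.0]
ft_force: [-0.9, 4.5, 0.9]
gripper_width: 15.5
```

```bash
python3 st.py w14;  python3 - <<'E'
import cv2,numpy as np
from bench import *
a=snapshot("scene")["pixels"][150:280,205:360,::-1]; b=snapshot("side")["pixels"][170:280,215:315,::-1]
a=cv2.resize(a,None,fx=3,fy=3,interpolation=cv2.INTER_CUBIC);b=cv2.resize(b,(325,390),interpolation=cv2.INTER_CUBIC)
cv2.imwrite("pics/x3.png",np.hstack([a,b]))
E
```

```text
17.5 [630.37 -94.96  43.89] along 149.52831923755448 lat 0.06305198909195173 F along 4.569167761833875 lat 0.6652355181459009 z 0.8825697471466484 tq [ 1.03  0.27 -0.09] yaw 19.371767981203213 tilt [ 2.47342982e-04 -7.52161422e-06] 15.456803607101378
```

View pics/x3.png

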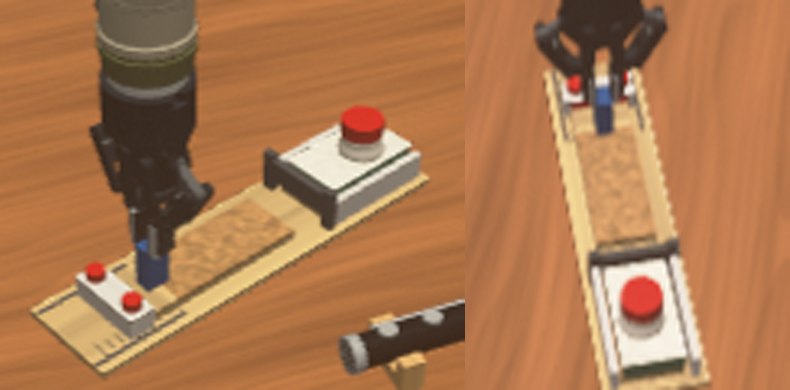

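The knobs are where they were before, at (95,271) and (132,299), so the stop hasn't moved. Releasing.

{"fn": "play_rows", "kwargs": {
  "plan": [
    {"tx": 0, "ty": 0, "tz": 0, "wx": 0, "wy": 0, "wz": 0},
    {"tx": 0, "ty": 0, "tz": 0, "wx": 0, "wy": 0, "wz": 0},
    {"tx": 0, "ty": 0, "tz": 0, "wx": 0, "wy": 0, "wz": 0},
    {"tx": 0, "ty": 0, "tz": 0, "wx": 0, "wy": 0, "wz": 0},
    {"tx": 0, "ty": 0, "tz": 0, "wx": 0, "wy": 0, "wz": 0}
  ],
  "claw": 0.2
}}

```text
t: 18.27
position: [630.5, -95.4, 43.8]
ee_rot: [0.578, 0.816, -0.0, 0.0]
ft_force: [-0.6, 0.8, 0.0]
gripper_width: 50.9
```

```bash
python3 st.py w15
```

```text
18.275 [630.46 -95.38  43.82] along 149.9481077405034 lat 0.000364228896635587 F along 0.942786800961509 lat -0.2682621393918922 z 0.029899070712985004 tq [-0.    0.03 -0.07] yaw 19.35881530488524 tilt [ 0.00034035 -0.00060318] 50.89315181333558
```

View pics/w15.png

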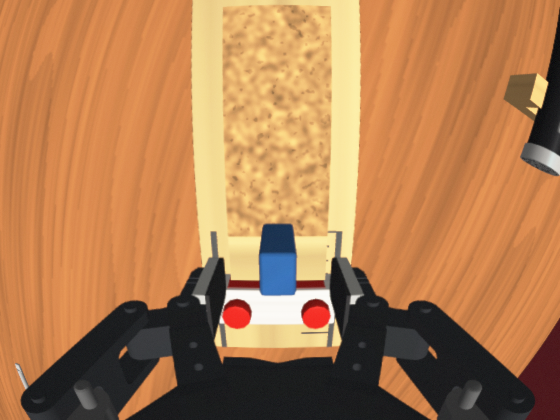

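The fingers are clear of the block and the board is squarely at the stop, with the red face at row 284. Going straight up.

{"fn": "play_rows", "kwargs": {
  "plan": [
    {"tx": 0, "ty": 0, "tz": -8, "wx": 0, "wy": 0, "wz": 0},
    {"tx": 0, "ty": 0, "tz": -15, "wx": 0, "wy": 0, "wz": 0},
    {"tx": 0, "ty": 0, "tz": -25, "wx": 0, "wy": 0, "wz": 0},
    {"tx": 0, "ty": 0, "tz": -30, "wx": 0, "wy": 0, "wz": 0},
    {"tx": 0, "ty": 0, "tz": -30, "wx": 0, "wy": 0, "wz": 0},
    {"tx": 25, "ty": 0, "tz": -25, "wx": 0, "wy": 0, "wz": 0},
    {"tx": 25, "ty": 0, "tz": 0, "wx": 0, "wy": 0, "wz": 0},
    {"tx": 0, "ty": 0, "tz": 0, "wx": 0, "wy": 0, "wz": 0},
    {"tx": 0, "ty": 0, "tz": 0, "wx": 0, "wy": 0, "wz": 0}
  ]
}}

```text
t: 19.45
position: [613.3, -47.7, 176.0]
ee_rot: [0.578, 0.816, -0.0, -0.0]
ft_force: [0.2, 0.3, -0.0]
gripper_width: 51.0
```

```bash
python3 st.py w16; python3 - <<'E'
import cv2,numpy as np
from bench import *
a=snapshot("scene")["pixels"][150:280,205:360,::-1]; b=snapshot("side")["pixels"][170:285,215:315,::-1]
a=cv2.resize(a,None,fx=3,fy=3,interpolation=cv2.INTER_CUBIC);b=cv2.resize(b,(325,390),interpolation=cv2.INTER_CUBIC)
cv2.imwrite("pics/x4.png",np.hstack([a,b]))
E
```

```text
19.45 [613.32 -47.69 176.02] along 99.27702494927311 lat -0.354521404307895 F along 0.24590370375845158 lat 0.25288729677509053 z -0.033170887847532624 tq [ 0.04 -0.04  0.01] yaw 19.40067551390748 tilt [-0.00091439 -0.00049446] 51.02381342487767
```

View pics/w16.png

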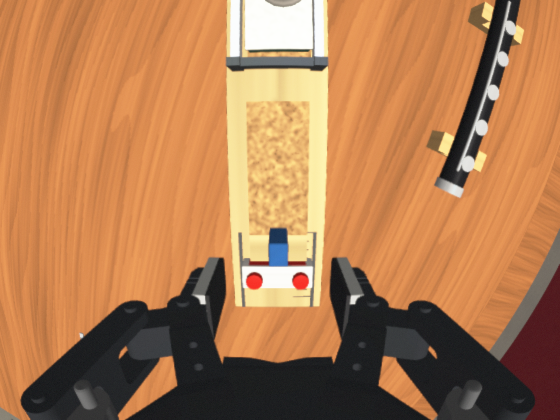

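View pics/x4.png

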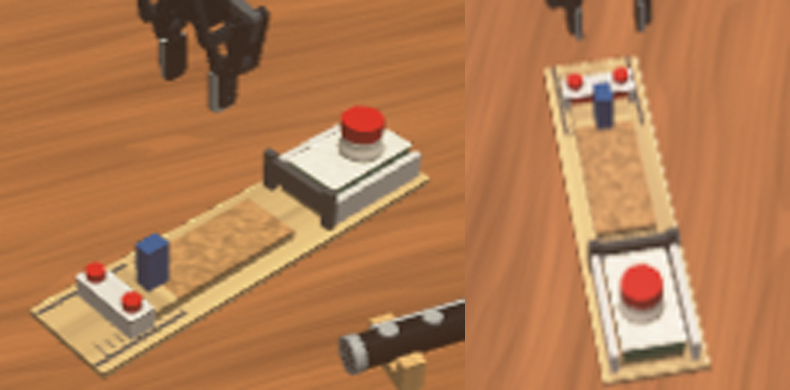

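```bash
python3 - <<'E'
import cv2,numpy as np
from bench import *
a0=cv2.imread("pics/scene0.png"); a1=snapshot("scene")["pixels"][:,:,::-1].copy()
b0=cv2.imread("pics/side0.png"); b1=snapshot("side")["pixels"][:,:,::-1].copy()
def redc(im,box):
    y0,y1,x0,x1=box; c=im[y0:y1,x0:x1].astype(float); w=np.clip(c[:,:,2]-2.2*c[:,:,1]-20,0,None)*(c[:,:,2]>150); yy,xx=np.mgrid[y0:y1,x0:x1]; return (xx*w).sum()/w.sum(),(yy*w).sum()/w.sum()
print(redc(a0,(234,246,230,243)),redc(a1,(234,246,230,243)),redc(a0,(244,256,242,256)),redc(a1,(244,256,242,256)))
print(redc(b0,(188,199,243,268)),redc(b1,(188,199,243,268)))
cv2.imwrite("pics/w16z.png",cv2.resize(cv2.imread("pics/w16.png")[215:320,225:335],None,fx=6,fy=5.5,interpolation=cv2.INTER_CUBIC))
E
```

```text
(np.float64(236.1717032967033), np.float64(239.44307081807085)) (np.float64(236.16594328703704), np.float64(239.45066550925927)) (np.float64(248.56101618025102), np.float64(249.3940722818691)) (np.float64(248.5635289151541), np.float64(249.40593780779514))
(np.float64(255.22010067696579), np.float64(192.41746224613783)) (np.float64(255.29399418792377), np.float64(192.44559250887957))
```

View pics/w16z.png

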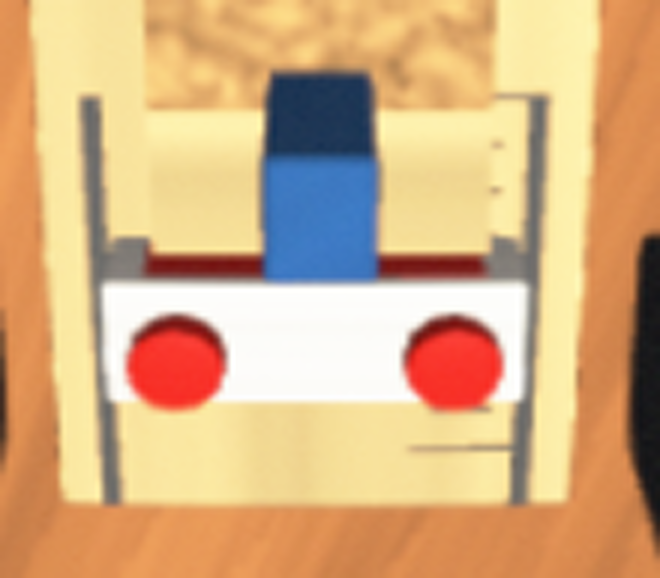

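The board's front edge meets the stop's face squarely along its whole width at row about 255. The stop's knobs moved less than 0.1 px in both outside views.

```bash
python3 -c "
from bench import *
print(bot.sign_off())"
```

```text
the job is handed in; nothing more can be done
None
```

I drew the bottom board out from under the stack and slid it on until it rested square against the length stop. I then let go, raised the gripper clear and handed the job in at about 19.5 s. The hand-in reports no verdict.

- **Contact with the stop:** the force rose to about 3.8 N as travel stalled near 149.3 mm. It peaked at 4.6 N before I let go, below the stop's 9 N slip force.
- **Stop position:** the red knobs moved less than 0.1 px in both outside views between the start and the end, so the stop shows no measurable shift.
- **Board:** in the last wrist picture it lies flat and square on the runway, with its front edge on the stop's face across its full width.
- **Stack:** the upper board, pad case and grease pot had settled upright behind the gate, with nothing taken off.
- **Other things on the bench:** I went near none of them, but I did not measure their positions at the end.

**What didn't go to plan:**
- **Early refusals:** my first two move calls were refused for leaving out fields, so nothing moved.
- **Drag too high:** pull force reached about 17 N partway, above the expected 3 to 10 N. The tool had tilted 0.5° and was pressing down. It had eased to about 15 N after I took out the tilt, then dropped to about 1 N as the board cleared.
- **Board nearly off the runway:** at times the gripper carried the board's weight. The tool rose at most about 1 mm above its height at the grip.

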